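# Seat a readout board in its bench dock with the two ejector levers

### The job

Take the circuit board out of the blue stand and lower it into the slot of the bench dock, so that its ears rest on the open red levers. Then swing both levers inward with the fingers until each has pressed its end of the board firmly down onto the seat at the bottom of the slot, and no further: go by feel, do not force the levers. Leave the board seated and let go, without disturbing the things around.

Things in the scene. Friction and masses are not known exactly. Their poses are not given: they have to be found in the camera images.
- board: Loose upright circuit board in black frame, 6 mm thick (x), 92 wide (y; 64 above z = 56), 92 tall (z), 0.14-0.27 kg. Origin: middle of its bottom edge. Aluminium grip rail on top, 12 mm thick (x), 44 long (y), 78-92 mm above origin: grasp it from above, closing along x. A steel ear at each side, y = 46 to 58 mm either way, 30-36 mm above origin. Bottom corners chamfered 3 mm. Either face may look forward.
- stand: Blue stand, fixed, 76 x 112 x 26 mm (x, y, z). Origin: centre of its underside. The board stands at the start in its slot along y (slot floor 8 mm up); lift it straight up.
- dock: Fixed dock, base 80 x 164 mm. Origin: centre of underside. Slot along y at its centre, 8 mm wide, 95 long (clear by 1 mm a side, 1.5 mm an end), floor 10 mm up, walls to 36 mm; 4 black guides at y = +-34 mm, to 66 mm, flared 16 mm wide mouths to 76 mm. Between open levers the board rests by its ears on their lower toes, its bottom 20-27 mm above the origin; seated, 12-16.5 mm.
- seat_left: Seat at the left (+y) end of the slot, origin on the slot floor at dock y = +42.5 mm. The rubber pad in it, on which the board's bottom edge comes to bear, has its top 2 to 6.5 mm above the slot floor; this varies by start and between left and right, is not measured and cannot be seen: it is felt as the lever resisting more.
- seat_right: The same at the right (-y) end, dock y = -42.5 mm.
- lever_left (a joint): Angle (rad) of the left lever, pivot along dock x; grows as its top swings outward (to dock +y). The line pivot-to-tip leans outward by value - 0.30 from upright. Limits -0.40, 1.0; starts open, 0.88-1.0. Swung in, it presses the ear down 10 mm; seat met between +0.33 and -0.30. Stiff hinge (0.22 N m), stays where left. Push the outer side near the tip along its arc: 4-7 N moves it, 9-11 N seats, over 18 N is forcing.
- lever_right (a joint): The same for the right lever (top swings to the dock's -y as it opens). If one lever is swung fully in while the other is still open, the board tilts in the slot and may jam: bring the first one half way, the second home, then the first home.
- lever_left_tip (a point): Top end of the left red lever, 75 mm from its pivot along the lever; the lever is 18 mm wide (dock x) and 8 mm thick here, so its outer side is 4 mm farther out.
- lever_right_tip (a point): The same for the right lever.
- lever_left_pivot (a point): Pivot of the left lever: dock y = +68 mm, 46.5 mm above the dock's underside.
- lever_right_pivot (a point): Pivot of the right lever: dock y = -68 mm, 46.5 mm above the dock's underside.
- amber_bottle: Bystander: brown bottle with black cap, 45 mm across, 85 mm tall, standing behind the work. Origin: centre of its underside.
- timer: Bystander: white timer, 68 x 68 x 20 mm. Origin: centre of its underside.
- cold_block: Bystander: dark blue block, 62 x 96 x 34 mm, loose, behind the work. Origin: centre of its underside.
There are look-alikes about, which are no part of the job. Several things have the shape of the board; the one meant has the colours described above.

How it is judged (in metres and radians):
On the way, in this order (a step that is already met when the one before it is completed fails the run):
1. the board stands in the dock's slot, both levers still open (horizontal distance between board and dock below 0.008 m and z of board in the frame of dock below 0.031 m and angle between the y axis of board and the y axis of dock, either way round below 0.15 rad and value of joint each of lever_left, lever_right above 0.6 rad), for 0.1 s.
2. a lever is swung inward past half way by the fingers on it (((value of joint lever_left below 0.5 rad and contact force between the fingers and lever_left above 0.5 N) or (value of joint lever_right below 0.5 rad and contact force between the fingers and lever_right above 0.5 N))).
At the end, for the whole second after the job is handed in: The board stands in the dock's slot (within 5 mm, upright and in line within 0.1 rad), at rest and let go, both levers are swung in (below 0.4 rad) and hold it down so that it bears on the left and on the right seat with more than 5 N each (contact force between board and seat_left above 5 N and contact force between board and seat_right above 5 N and value of joint each of lever_left, lever_right below 0.4 rad and horizontal distance between board and dock below 0.005 m and angle between the y axis of board and the y axis of dock, either way round below 0.1 rad and angle between board's own z axis and vertical below 0.1 rad and linear speed of board below 0.01 m/s); the robot touches nothing.
It fails at once if a lever is forced: more than 18 N of finger force on it (contact force between the fingers and lever_left above 18 N or contact force between the fingers and lever_right above 18 N).
It fails at once if a bystander is moved by more than 20 mm (distance of any of amber_bottle, cold_block, timer from where it was at the start of the episode above 0.02 m).
It also fails if it takes over 72 s, if anything falls off the work surface, if the arm or the gripper's body presses on something with over 40 N, if the wrist force passes 120 N, or if a joint passes its speed limit or range.

### The arm

A 6-joint arm with a two-finger parallel gripper is mounted at the origin on a cart in front of the work surface, level with it; the furniture and walls round the work are solid. World frame = base frame: x ahead of the robot, y to its left, z up, the work surface at z = 0. Lengths are in mm, angles in rad, forces in N, time in s.
With the tool pointing down it reaches from about 300 to 775 mm from the base axis. Payload 14.6 kg.
Tool frame: the origin (TCP) lies at the very end of the fingers, on their centre line; the grasp point (between the pads) lies 19 mm behind it; z points along the fingers, y is the line along which they close (so a half turn about z gives the same grasp; the last joint's range is limited). The gripper opens to 94 mm and grips with 3 to 60 N. Pads are 16 mm wide; open, the fingers measure 119 mm over their backs; the gripper's body (75 mm by 177 mm) begins 78 mm behind the grasp point.
Start: joints at [-1.263, 0.3, 1.521, -0, 1.321, -0.067], TCP at [201.34, -511.812, 205.446] pointing down, gripper open.
Joint ranges: [-3.03, 3.03], [-0.79, 2.21], [0.23, 2.52], [-1.04, 4.18], [0, 3.07], [-2.55, 2.55]. Speed limits (rad/s): [2.22, 2.22, 2.57, 3.14, 3.14, 3.14].

### API

Orientations are given as [roll, pitch, yaw] about the fixed x, y, z axes, in that order (R = Rz(yaw) Ry(pitch) Rx(roll)).
In Python, from cell import manip, optics gives the robot as it stands.
- The arm moves only by the shell command python3 -m crank 'ROWS' [FORCE]. ROWS is JSON, a list of rows, each a list of 7 numbers: the opening in per cent of the stroke, from 0 (shut) to 100 (fully open), then the shift along the tool's x, y, z in mm, then the turn, a rotation vector about the tool's x, y, z in rad. A call has 1 to 10 rows; each row is the pose to reach, as a shift and turn from the pose commanded when the call began, along the tool's axes at that moment; what a row does not reach only later rows make up. A row lasts 1/10 s, in which the tool goes at most 50 mm and 8.59 degrees, less where a joint would pass 70% of its speed; a pose out of reach is approached as far as the arm can. A call with a gripper value outside its range is refused whole. The fingers move at their own pace and stop on an object; FORCE is the grip in N (left out, the last holds). Time passes only in rows, so rows that repeat a pose let the fingers close. It gives the time, the measured TCP pose, the force, the opening and the grip force at its end, in the units of the state.
- manip.read_state(): the state, without advancing time (a new reading comes with each control period).
- optics.camera(name): name is "side" or "top"; returns (picture, depth): 420x560x3 uint8, red, green, blue; 420x560 float32, mm along the optical axis (not along the pixel's ray), 0 where there is no reading.
- optics.calibration(name): a dict with "camera_matrix" (3x3 intrinsics, pixels), "R" (3x3) and "t" (3): a world point X has camera coordinates R X + t. Camera axes: x right, y down, z forward; pixel columns grow to the right and rows downward; lengths in mm; the calibration is good to about 2 mm. A picture is of the moment at which its call begins. calibration takes no time and is no camera call.
- manip.sign_off(): hands the job in; it is judged then, once.
The state is a dict: "clock": time; "joints": joint angles; "qd": joint speeds; "effort": joint torques, N m; "eef_pos": TCP position; "eef_rot": TCP orientation; "wrist_force": force on the tool from outside, world axes, zero at the start; "moment": the same for the moment, N m; "finger_gap": finger opening in mm; "finger_force": force on a finger pad.
Only numpy, scipy, OpenCV 4.12 (cv2) and the standard library are available. Lean on these libraries where they do the work, as an engineer would, in place of code of your own. Each camera call takes 0.05 s, during which the arm holds its last target. There are 200 camera calls.

## Working session

There is one attempt and no reset: what is moved stays moved. The work goes in short steps, Python scripts to look and compute and a shell command to move; the robot and the scene stay as the last step left them, time stands still between calls to the robot, and variables do not carry over. Pictures are saved under pics/ and viewed, at most 10 in all, crops included, and the job is handed in when it is done.

```bash
ls; mkdir -p pics
cat > h.py <<'E'
import numpy as np, cv2
from cell import manip, optics
def cam(n):
    p,d=optics.camera(n); c=optics.calibration(n); return p,d,c
def pts(d,c):
    K=np.array(c["camera_matrix"]);R=np.array(c["R"]);t=np.array(c["t"])
    v,u=np.mgrid[:d.shape[0],:d.shape[1]]
    X=np.stack([(u-K[0,2])/K[0,0]*d,(v-K[1,2])/K[1,1]*d,d],-1)
    return (X-t.ravel())@R
def st():
    s=manip.read_state()
    print({k:np.round(s[k],3).tolist() for k in s})
    return s
E
python3 - <<'E'
from h import *
st()
for n in("top","side"):
    p,d,c=cam(n); cv2.imwrite(f"pics/{n}0.png",p[:,:,::-1]); np.savez(f"pics/{n}0.npz",p=p,d=d)
    R=np.array(c["R"]);t=np.array(c["t"]).ravel();print(n,(-R.T@t).round(0),R[2].round(2),(d==0).mean(),c["camera_matrix"][0])
E
```

```text
pics
{'clock': 0.0, 'joints': [-1.263, 0.3, 1.522, 0.0, 1.321, -0.067], 'qd': [0.001, -0.0, 0.001, 0.002, -0.001, -0.001], 'effort': [0.001, -53.18, -35.274, 0.071, 0.024, -0.0], 'eef_pos': [201.271, -511.566, 204.893], 'eef_rot': [-3.14, -0.0, 0.375], 'wrist_force': [-0.385, 0.299, -0.089], 'moment': [0.007, -0.017, 0.039], 'finger_force': 0.0, 'finger_gap': 94.259}
top [ 409.   -8. 1041.] [ 0.13  0.03 -0.99] 0.004064625850340136 [478.89849851   0.         289.12240984]
side [ 471. -671.  598.] [ 0.1   0.8  -0.59] 0.004906462585034014 [390.64599054   0.         283.3965318 ]
```

View pics/top0.png

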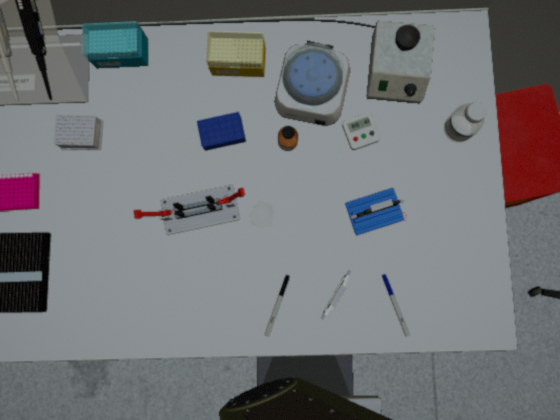

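View pics/side0.png

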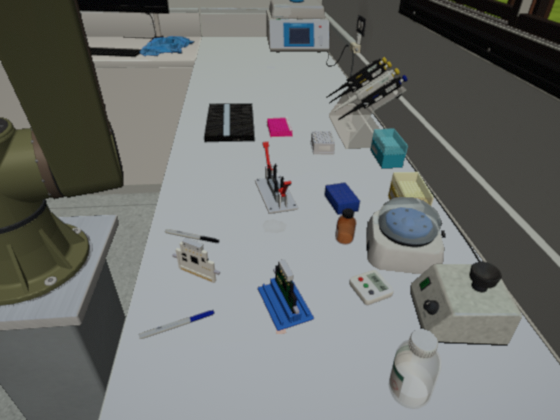

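Top view: the dock is at (200,210) with red levers, tips at (137,214) and (241,192). The blue stand with the black-framed board is at (375,211). In the side view the stand is at (285,300) and the dock at (277,190). Candidates for the board are the green/black one in the blue stand, top (375,211), and the cream board-shaped one at top (336,294) / side (195,262). I choose the one in the blue stand and check it in a crop.

Run:
```python
from h import *
T=np.load("pics/top0.npz");S=np.load("pics/side0.npz")
def crop(p,u,v,w,h,k):return cv2.resize(p[v:v+h,u:u+w,::-1],None,fx=k,fy=k,interpolation=cv2.INTER_CUBIC)
a=np.hstack([crop(T['p'],335,175,80,70,5),crop(T['p'],125,170,80,70,5)]);
b=np.hstack([crop(S['p'],250,250,80,50*0+85,4)[:, :320],crop(S['p'],240,135,80,85,4)])
b=cv2.copyMakeBorder(b,0,0,0,160,cv2.BORDER_CONSTANT)
img=np.vstack([a,b]);img=img[:600] if img.shape[0]>600 else img
cv2.imwrite("pics/crop1.png",cv2.resize(img,(800*600//700 if 0 else 680,590)))
for n,D in(("top",T),("side",S)):
    c=optics.calibration(n);P=pts(D['d'],c);p=D['p'];hsv=cv2.cvtColor(p,cv2.COLOR_RGB2HSV)
    H,s,V=[hsv[...,i].astype(int) for i in range(3)]
    ok=D['d']>0
    X,Y,Z=P[...,0],P[...,1],P[...,2]
    # table check
    m=ok&(abs(Z)<15)&(X>300)&(X<700)&(abs(Y)<300);print(n,"table z",np.median(Z[m]))
    near=ok&(X>250)&(X<650)
    # region cluster by height
    for lab,m in(("blue",near&(H>100)&(H<118)&(s>150)&(V>100)&(Z<45)),("red",near&((H<6)|(H>174))&(s>170)&(V>90)&(Z>15)&(Z<140)),("tall",near&(Z>70)&(Z<125)&(Y>-350)&(Y<300)&(X<520))):
        k,L,stt,cc=cv2.connectedComponentsWithStats(m.astype(np.uint8),connectivity=8)
        for i in range(1,k):
            if stt[i,4]>=12:
                q=P[L==i];r=cv2.minAreaRect(q[:,:2].astype(np.float32))
                print(lab,stt[i,4],"px",cc[i].round(),"xyz",np.median(q,0).round(1),"zmax",q[:,2].max().round(1),"rect",np.round(r[0],1),np.round(r[1],1),round(r[2],1))
```

```text
top table z -0.09415864624759697
blue 540 px [369. 201.] xyz [ 561.7 -150.9    9.1] zmax 29.9 rect [ 559.8 -158.7] [ 29.9 107.9] 16.0
blue 777 px [377. 219.] xyz [ 520.4 -168.8    9.3] zmax 29.8 rect [ 520.1 -170. ] [ 34.5 107.8] 14.7
red 23 px [241. 192.] xyz [572.8 111.  107.7] zmax 111.1 rect [573.7 110.5] [13.5  6.3] 17.8
red 42 px [223. 201.] xyz [564.4 152.6  54.3] zmax 65.2 rect [564.3 158.2] [ 8.4 27.2] 5.5
red 160 px [150. 213.] xyz [538.7 302.6  83. ] zmax 112.0 rect [537.9 295.1] [13.3 58.5] 7.8
tall 183 px [338. 295.] xyz [366.1 -73.6  90.6] zmax 96.1 rect [365.7 -73.2] [12.9 62.7] 57.6
side table z -0.07929609276228605
blue 1135 px [283. 307.] xyz [ 530.2 -189.2    9. ] zmax 28.2 rect [ 540.3 -169.9] [ 71.8 108.6] 16.1
blue 87 px [202. 315.] xyz [ 383.9 -188.3    9.3] zmax 13.8 rect [ 383.8 -187.9] [41.9  6.7] 19.4
red 44 px [266. 152.] xyz [540.5 305.8  86.7] zmax 107.1 rect [540.3 285.6] [ 8.9 67.4] 4.5
red 12 px [287. 183.] xyz [574.  105.8 107. ] zmax 107.7 rect [573.1 105.2] [ 6.3 11.8] 85.0
red 22 px [282. 191.] xyz [566.1 143.8  57.4] zmax 79.7 rect [568.  143.1] [ 7.8 35.9] 9.2
tall 252 px [193. 246.] xyz [368.4 -78.2  86.4] zmax 93.6 rect [365.3 -73.7] [13.9 65.4] 56.3
```

View pics/crop1.png

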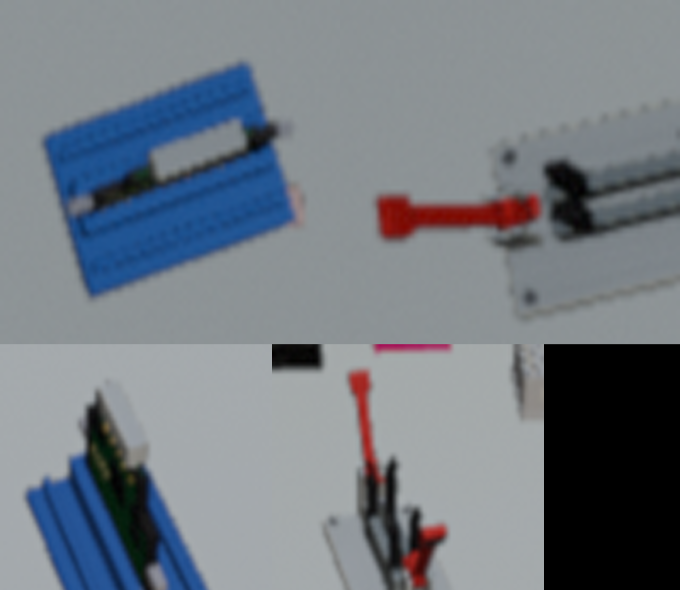

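The crop shows the board with the aluminium rail, black frame, green faces and steel ears in the blue stand, so the choice is confirmed. Next I measure the board rail and the dock precisely.

```bash
cat > m.py <<'E'
from h import *
def rail(zlo=90,zhi=110,box=(480,620,-260,-80),fr=("top","side")):
    for n in fr:
        p,d,c=cam(n);P=pts(d,c);X,Y,Z=P[...,0],P[...,1],P[...,2]
        m=(d>0)&(X>box[0])&(X<box[1])&(Y>box[2])&(Y<box[3])&(Z>zlo)&(Z<zhi)
        q=P[m];r=cv2.minAreaRect(q[:,:2].astype(np.float32))
        print(n,"rail",m.sum(),np.median(q,0).round(1),q[:,2].max().round(1),np.round(r[0],1),np.round(r[1],1),round(r[2],1))
E
python3 - <<'E'
from m import *
rail()
for n in("top","side"):
    p,d,c=cam(n);P=pts(d,c);X,Y,Z=P[...,0],P[...,1],P[...,2]
    hsv=cv2.cvtColor(p,cv2.COLOR_RGB2HSV)
    box=(d>0)&(X>470)&(X<650)&(Y>60)&(Y<340)
    red=((hsv[...,0]<8)|(hsv[...,0]>172))&(hsv[...,1]>120)
    print("zhist",np.histogram(Z[box&~red],bins=np.arange(-4,90,4))[0])
    for lab,lo,hi in(("base",5,80),("wall",28,42),("guides",66,85)):
        m=box&~red&(Z>lo)&(Z<hi)&(Y>90)&(Y<275);q=P[m]
        if m.sum()<5: continue
        r=cv2.minAreaRect(q[:,:2].astype(np.float32));print(n,lab,m.sum(),np.median(q,0).round(1),np.round(r[0],1),np.round(r[1],1),round(r[2],1))
        if lab!="base":
            k,L,s_,cc=cv2.connectedComponentsWithStats(m.astype(np.uint8))
            for i in range(1,k):
                if s_[i,4]>3:print("   ",s_[i,4],cc[i].round(1),P[L==i].mean(0).round(1))
    q=P[box&red&(Z>20)];o=q[np.argsort(q[:,1])];print("red",o[::max(1,len(o)//24)].round(0).tolist())
E
```

```text
top rail 145 [ 539.8 -165.1   99.2] 105.0 [ 540.4 -165.7] [12.3 43.9] 15.5
side rail 164 [ 540.3 -170.9   99.3] 102.6 [ 540.5 -167.5] [12.2 43.5] 16.5
zhist [3898 3140  485 1244  225   26   40   38   36  160  121   13   37   58
   31   17   15   33   31   52   22    5    3]
top base 2286 [551.3 206.1  10.7] [556.9 188.7] [176.2 172.1] 84.6
top wall 313 [554.3 213.7  35.5] [557.  207.1] [ 25.  140.4] 10.6
    150 [196.4 203.9] [562.3 216.5  35.2]
    154 [199.4 210.7] [547.4 210.   35.1]
    5 [232.  204.4] [558.9 140.2  35.1]
top guides 115 [557.3 188.   73.6] [561.4 189.9] [ 26.  132.3] 11.3
    7 [231.7 194.6] [573.7 135.   72.9]
    28 [208.6 197.2] [569.6 182.7  73.5]
    4 [235.5 197.5] [566.9 126.8  76.2]
    31 [176.5 204.1] [557.3 249.4  72.4]
    21 [209.8 205.3] [552.7 180.4  73. ]
    24 [177.6 212. ] [540.8 246.8  72.9]
red [[568.0, 105.0, 110.0], [576.0, 109.0, 108.0], [578.0, 113.0, 108.0], [570.0, 116.0, 102.0], [568.0, 124.0, 89.0], [568.0, 132.0, 76.0], [564.0, 140.0, 64.0], [565.0, 147.0, 60.0], [564.0, 151.0, 63.0], [561.0, 158.0, 45.0], [566.0, 163.0, 53.0], [548.
[... 762 characters left out ...]
58.4 248.1  71.6]
    10 [275.5 179.2] [553.9 177.6  73. ]
    18 [282.  178.8] [571.  181.   71.4]
    4 [286.2 188.8] [575.3 123.2  78.2]
red [[572.0, 103.0, 108.0], [569.0, 105.0, 107.0], [570.0, 106.0, 100.0], [573.0, 109.0, 98.0], [571.0, 117.0, 85.0], [567.0, 125.0, 80.0], [568.0, 131.0, 67.0], [569.0, 137.0, 57.0], [570.0, 142.0, 44.0], [565.0, 145.0, 52.0], [566.0, 152.0, 62.0], [573.0, 177.0, 64.0], [563.0, 202.0, 27.0], [542.0, 241.0, 76.0], [545.0, 275.0, 63.0], [546.0, 288.0, 62.0], [541.0, 294.0, 74.0], [541.0, 298.0, 82.0], [541.0, 303.0, 76.0], [539.0, 308.0, 89.0], [542.0, 311.0, 90.0], [539.0, 313.0, 99.0], [537.0, 315.0, 104.0], [531.0, 317.0, 103.0], [534.0, 320.0, 108.0]]
```

```bash
cat > dock.py <<'E'
from m import *
def dock(n,yaw=.18,c0=(555.1,214.8)):
    p,d,c=cam(n);P=pts(d,c)
    hsv=cv2.cvtColor(p,cv2.COLOR_RGB2HSV);red=((hsv[...,0]<8)|(hsv[...,0]>172))&(hsv[...,1]>120)
    ok=(d>0)&~red
    for it in range(3):
        e=np.array([np.cos(yaw),np.sin(yaw)]);f=np.array([-e[1],e[0]])
        D=P[...,:2]-c0;a=D@e;b=D@f;Z=P[...,2]
        B=ok&(abs(a)<55)&(abs(b)<95)&(Z>6)&(Z<15)
        r=cv2.minAreaRect(P[B][:,:2].astype(np.float32))
        W=ok&(abs(a)<16)&(abs(b)<75)&(Z>32)&(Z<39)
        w=cv2.minAreaRect(P[W][:,:2].astype(np.float32))
        ang=(r[2] if r[1][0]<r[1][1] else r[2]-90)
        if it==0: c0=np.array(r[0])
        if it<2: yaw=np.deg2rad(ang) if abs(np.deg2rad(ang)-.18)<.05 else yaw
    print(n,"base",np.round(r[0],1),np.round(r[1],1),round(r[2],2),"wall",np.round(w[0],1),np.round(w[1],1),round(w[2],2))
    print("  a pct",np.percentile(a[B],[1,99]).round(1),"b pct",np.percentile(b[B],[1,99]).round(1),"c0",c0.round(1),"yaw",round(yaw,3))
    G=ok&(abs(a)<16)&(abs(abs(b)-34)<14)&(Z>68)&(Z<80)
    for s in(1,-1):
        for t in(1,-1):
            g=G&(b*s>0)&(a*t>0);print("  guide",s,t,g.sum(),a[g].mean().round(1),b[g].mean().round(1),end="")
    print()
if __name__=="__main__":
    for n in("top","side"):dock(n)
E
python3 dock.py
python3 - <<'E'
import numpy as np
from h import *
s=st()
E
```

```text
top base [555.4 215. ] [ 80.4 164.1] 10.39 wall [556.3 211.1] [ 25.1 141.6] 9.84
  a pct [-39.4  39.1] b pct [-80.4  79.8] c0 [555.4 215. ] yaw 0.181
  guide 1 1 27 8.5 33.6  guide 1 -1 21 -9.0 33.5  guide -1 1 26 8.6 -33.9  guide -1 -1 22 -9.0 -33.7
side base [555.8 213.7] [ 79.9 166.2] 10.32 wall [556.6 213.4] [ 24.4 147.6] 9.73
  a pct [-39.   39.1] b pct [-81.6  78.6] c0 [555.8 213.7] yaw 0.18
  guide 1 1 14 9.1 33.0  guide 1 -1 0 nan nan  guide -1 1 15 9.1 -35.1  guide -1 -1 9 -8.8 -35.6
{'clock': 0.4, 'joints': [-1.263, 0.3, 1.521, 0.0, 1.321, -0.067], 'qd': [-0.0, -0.003, 0.001, -0.0, 0.0, 0.001], 'effort': [-0.001, -53.12, -35.261, 0.071, 0.022, -0.0], 'eef_pos': [201.322, -511.769, 205.398], 'eef_rot': [-3.141, -0.0, 0.375], 'wrist_force': [0.601, -0.27, 1.278], 'moment': [0.054, 0.004, 0.022], 'finger_force': 0.0, 'finger_gap': 93.643}dock.py:21: RuntimeWarning: Mean of empty slice.
  g=G&(b*s>0)&(a*t>0);print("  guide",s,t,g.sum(),a[g].mean().round(1),b[g].mean().round(1),end="")
  ret = ret.dtype.type(ret / rcount)
```

```bash
python3 -m crank '[[60,441.9,-196.9,15,0,0,-1.475],[60,441.9,-196.9,15,0,0,-1.475],[60,441.9,-196.9,15,0,0,-1.475],[60,441.9,-196.9,15,0,0,-1.475],[60,441.9,-196.9,15,0,0,-1.475],[60,441.9,-196.9,15,0,0,-1.475],[60,441.9,-196.9,15,0,0,-1.475],[60,441.9,-196.9,15,0,0,-1.475],[60,441.9,-196.9,15,0,0,-1.475],[60,441.9,-196.9,15,0,0,-1.475]]' 20
```

```text
clock: 1.4
eef_pos: [542.1, -164.3, 190.3]
eef_rot: [3.141, -0.0, 1.857]
wrist_force: [0.2, -0.6, 0.2]
finger_gap: 56.1
finger_force: 0.0
```

```bash
python3 -m crank '[[45,0,0,30,0,0,0],[45,0,0,60,0,0,0],[45,0,0,60,0,0,0]]'
python3 - <<'E'
from h import *
st()
p,d,c=cam("top");a=p[150:260,310:440,::-1]
p,d,c=cam("side");b=p[190:350,200:360,::-1]
cv2.imwrite("pics/g1.png",np.hstack([cv2.resize(a,(390,330)),cv2.resize(b,(390,330*1))]))
E
```

```text
clock: 1.7
eef_pos: [538.9, -165.9, 126.9]
eef_rot: [-3.136, -0.004, 1.85]
wrist_force: [-0.9, -0.3, -0.1]
finger_gap: 42.6
finger_force: 0.0
{'clock': 1.7, 'joints': [-0.364, 0.409, 1.564, -0.0, 1.175, -0.643], 'qd': [-0.01, -0.056, -0.068, 0.001, 0.073, -0.0], 'effort': [0.606, -56.915, -32.789, 0.058, -1.128, -0.006], 'eef_pos': [538.876, -165.915, 126.921], 'eef_rot': [-3.136, -0.004, 1.85], 'wrist_force': [-0.921, -0.299, -0.065], 'moment': [-0.028, -0.098, 0.018], 'finger_force': 0.0, 'finger_gap': 42.553}
```

View pics/g1.png

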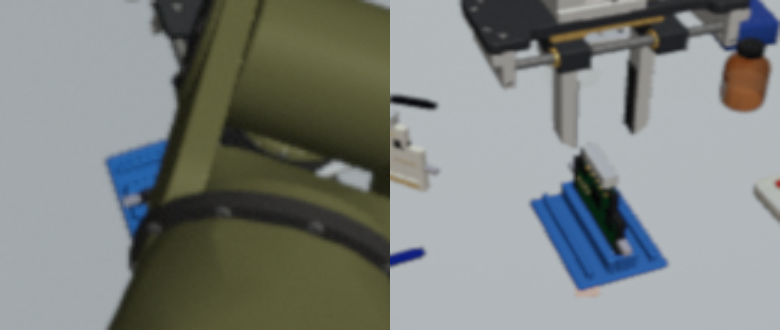

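The gripper straddles the rail (side crop: fingers at (565,140) and (640,130), rail at (600,165)). I descend and grasp.

```bash
python3 -m crank '[[45,0,0,25,0,0,0],[45,0,0,45,0,0,0],[45,0,0,53,0,0,0],[45,0,0,53,0,0,0],[0,0,0,53,0,0,0],[0,0,0,53,0,0,0],[0,0,0,53,0,0,0],[0,0,0,53,0,0,0]]' 25; python3 -c "
from h import *
st()"
```

```text
clock: 2.6
eef_pos: [540.7, -166.9, 78.0]
eef_rot: [3.141, 0.0, 1.85]
wrist_force: [-0.1, 0.5, -0.2]
finger_gap: 13.9
finger_force: 0.0
{'clock': 2.6, 'joints': [-0.364, 0.469, 1.603, -0.0, 1.069, -0.643], 'qd': [-0.0, 0.004, 0.003, 0.001, -0.003, -0.0], 'effort': [-0.013, -58.529, -31.134, 0.044, 0.065, 0.0], 'eef_pos': [540.674, -166.89, 77.963], 'eef_rot': [3.141, 0.0, 1.85], 'wrist_force': [-0.054, 0.492, -0.207], 'moment': [0.019, -0.092, -0.007], 'finger_force': 0.0, 'finger_gap': 13.856}
```

```bash
python3 -m crank '[[0,0,0,0,0,0,0],[0,0,0,0,0,0,0],[0,0,0,0,0,0,0],[0,0,0,-4,0,0,0],[0,0,0,-12,0,0,0],[0,0,0,-30,0,0,0],[0,0,0,-60,0,0,0],[0,0,0,-100,0,0,0],[0,0,0,-130,0,0,0],[0,0,0,-130,0,0,0]]'
python3 - <<'E'
from h import *
s=st()
p,d,c=cam("side");cv2.imwrite("pics/g2.png",cv2.resize(p[90:330,180:400,::-1],None,fx=2,fy=2))
E
```

```text
clock: 3.6
eef_pos: [541.8, -167.3, 212.2]
eef_rot: [3.136, 0.004, 1.85]
wrist_force: [0.0, 0.8, -2.0]
finger_gap: 11.6
finger_force: 25.0
{'clock': 3.6, 'joints': [-0.364, 0.329, 1.468, -0.0, 1.338, -0.643], 'qd': [-0.002, 0.052, 0.08, -0.002, -0.071, -0.0], 'effort': [-0.041, -56.007, -36.834, 0.047, 1.11, -0.002], 'eef_pos': [541.762, -167.281, 212.155], 'eef_rot': [3.136, 0.004, 1.85], 'wrist_force': [0.031, 0.759, -1.972], 'moment': [0.002, -0.104, 0.014], 'finger_force': 24.999, 'finger_gap': 11.629}
```

View pics/g2.png

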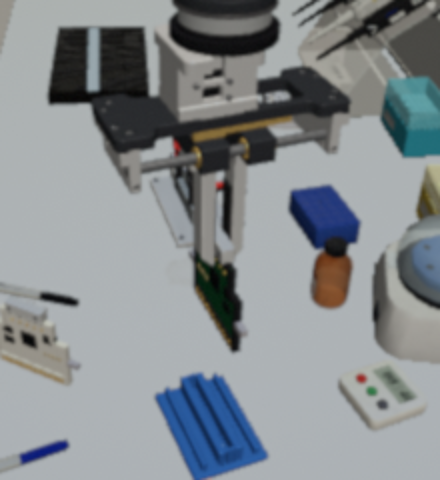

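The board is lifted cleanly, rail at about (225,235) in the crop, and the stand is empty. Next I carry it above the dock.

```bash
python3 -m crank '[[0,20,7,0,0,0,0],[0,60,20,0,0,0,0],[0,104,34,0,0,0,0.05],[0,148,49,0,0,0,0.1],[0,192,63,0,0,0,0.1],[0,236,78,0,0,0,0.1],[0,280,92,0,0,0,0.1],[0,320,105,0,0,0,0.1],[0,350,115,0,0,0,0.098],[0,361.5,119.3,0,0,0,0.098]]'; python3 -m crank '[[0,0,0,10,0,0,0],[0,0,0,10,0,0,0],[0,0,0,10,0,0,0],[0,0,0,10,0,0,0]]'
python3 - <<'E'
from h import *
s=st()
p,d,c=cam("side");a=p[40:240,170:390,::-1];p2,d2,c=cam("top");np.savez("pics/s3.npz",p=p,d=d,p2=p2,d2=d2)
cv2.imwrite("pics/g3.png",np.hstack([cv2.resize(a,(440,400)),cv2.resize(p2[150:270,120:260-20,::-1],(360,360)).copy() if 0 else cv2.resize(p2[150:270,120:240,::-1],(360,400))]))
E
```

```text
clock: 4.65
eef_pos: [554.7, 216.0, 205.6]
eef_rot: [-3.139, 0.0, 1.754]
wrist_force: [-0.0, 0.0, -2.1]
finger_gap: 11.9
finger_force: 25.0
clock: 5.05
eef_pos: [555.8, 212.4, 197.5]
eef_rot: [3.142, 0.0, 1.75]
wrist_force: [-0.3, 0.6, -1.6]
finger_gap: 11.9
finger_force: 25.0
{'clock': 5.05, 'joints': [0.304, 0.407, 1.396, -0.0, 1.339, 0.124], 'qd': [0.007, -0.005, -0.008, 0.001, 0.001, 0.001], 'effort': [0.134, -59.978, -35.94, 0.074, -0.001, -0.013], 'eef_pos': [555.842, 212.419, 197.543], 'eef_rot': [3.142, 0.0, 1.75], 'wrist_force': [-0.27, 0.613, -1.578], 'moment': [-0.067, -0.183, 0.041], 'finger_force': 24.999, 'finger_gap': 11.862}
```

View pics/g3.png

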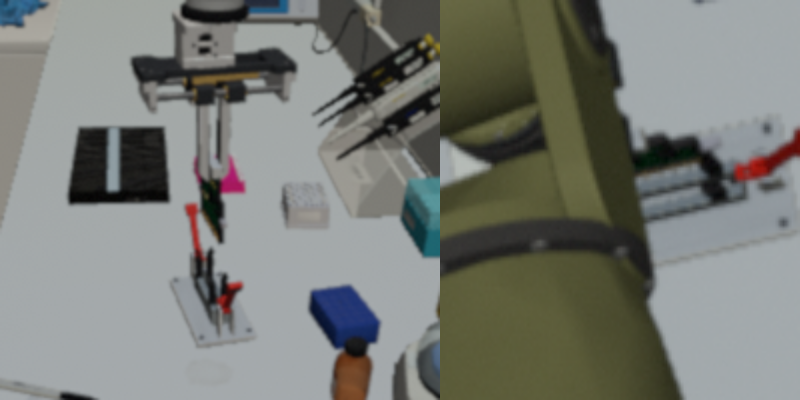

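Run:
```python
from h import *
s=np.load("pics/s3.npz")
yaw=.181;e=np.array([np.cos(yaw),np.sin(yaw)]);f=np.array([-e[1],e[0]])
for n,d in(("side",s['d']),("top",s['d2'])):
    P=pts(d,optics.calibration(n));D=P[...,:2]-[555.6,214.4];a=D@e;b=D@f;Z=P[...,2]
    m0=(d>0)&(abs(a)<12)&(abs(b)<75)&(Z>115)&(Z<215)
    print(n,m0.sum(),"zmin",np.percentile(Z[m0],[1,5]))
    for lo,hi in((120,130),(130,140),(140,148),(148,158),(158,170),(170,180),(180,196)):
        m=m0&(Z>lo)&(Z<hi)
        if m.sum()>3:print(lo,hi,m.sum(),"a",np.percentile(a[m],[5,50,95]).round(1),"b",np.percentile(b[m],[0,2,50,98,100]).round(1))
    if n=="side":
        m=m0&(Z>122)&(Z<150)&(abs(b)<44);print("slope a vs b",np.polyfit(b[m],a[m],1),"a vs z",np.polyfit(Z[m],a[m],1))
```

```text
side 368 zmin [129.25486844 132.84087257]
120 130 7 a [-2.7 -2.3 -2. ] b [-35.2 -34.3   3.4  40.5  41.6]
130 140 55 a [-3.1 -2.3  1.4] b [-48.9 -48.6 -10.9  42.2  44.2]
140 148 37 a [-2.7 -0.6  1.4] b [-48.2 -47.8  -7.9  41.1  41.2]
148 158 39 a [-2.6 -0.8  0.4] b [-57.4 -52.6  -0.9  42.1  43.6]
158 170 67 a [-2.7 -1.3  2. ] b [-62.1 -60.8 -19.2  46.9  51.4]
170 180 45 a [-2.6 -1.3  3.7] b [-48.6 -48.4 -11.4  41.5  42.6]
180 196 55 a [-2.5 -1.   2.8] b [-49.9 -46.4 -20.6  23.9  32.7]
slope a vs b [ 0.00247532 -1.68345333] a vs z [  0.11221312 -17.28723663]
top 259 zmin [128.95914982 132.35096114]
120 130 4 a [-3.8 -3.4 -2.8] b [-45.3 -44.4 -23.7  -2.7  -1.7]
130 140 45 a [-4.3 -3.4 -1.5] b [-46.9 -46.8 -21.9   1.9   2.1]
140 148 30 a [-3.9 -2.  -1.4] b [-47.1 -46.8 -21.9  -0.9  -0.2]
148 158 20 a [-3.3 -1.8 -1.2] b [-51.3 -49.4 -20.6  -2.4  -1.8]
158 170 56 a [-3.8 -2.   1.6] b [-58.8 -58.4 -44.5  -9.3  -7.7]
170 180 21 a [-3.7 -2.2  1.2] b [-47.1 -47.  -25.5  -8.1  -6.9]
180 196 45 a [-3.7 -1.8  1.9] b [-47.2 -47.  -36.2 -18.2 -15.8]
```

```bash
python3 -m crank '[[0,1,0,15,0,0,0],[0,1,0,35,0,0,0],[0,1,0,50,0,0,0],[0,1,0,56,0,0,0],[0,1,0,62,0,0,0],[0,1,0,68,0,0,0],[0,1,0,74,0,0,0],[0,1,0,80,0,0,0],[0,1,0,84,0,0,0],[0,1,0,84,0,0,0]]'
```

```text
clock: 6.15
eef_pos: [555.3, 214.5, 112.9]
eef_rot: [-3.141, 0.0, 1.752]
wrist_force: [-0.5, -0.3, -1.9]
finger_gap: 11.9
finger_force: 25.0
```

```bash
python3 -m crank '[[0,0,0,2,0,0,0],[0,0,0,4,0,0,0],[0,0,0,6,0,0,0],[0,0,0,8,0,0,0],[0,0,0,10,0,0,0],[0,0,0,10,0,0,0]]'; python3 -m crank '[[0,0,0,1.5,0,0,0],[0,0,0,3,0,0,0],[0,0,0,4,0,0,0],[0,0,0,4,0,0,0]]'
```

```text
clock: 6.75
eef_pos: [555.4, 214.5, 103.2]
eef_rot: [-3.141, 0.0, 1.752]
wrist_force: [0.9, -0.4, -1.8]
finger_gap: 11.9
finger_force: 25.0
clock: 7.15
eef_pos: [555.4, 214.5, 99.3]
eef_rot: [-3.141, 0.0, 1.752]
wrist_force: [0.3, 0.3, -1.8]
finger_gap: 11.8
finger_force: 25.0
```

Bottom now at about 29, inside the slot with no contact. I continue gently.

```bash
python3 -m crank '[[0,0,0,1,0,0,0],[0,0,0,2,0,0,0],[0,0,0,2,0,0,0]]'; python3 -m crank '[[0,0,0,1,0,0,0],[0,0,0,2,0,0,0],[0,0,0,2,0,0,0]]';  python3 -m crank '[[0,0,0,1,0,0,0],[0,0,0,1,0,0,0]]'
```

```text
clock: 7.45
eef_pos: [555.4, 214.5, 97.3]
eef_rot: [-3.141, -0.0, 1.752]
wrist_force: [0.4, -0.1, -2.8]
finger_gap: 11.8
finger_force: 25.0
clock: 7.75
eef_pos: [555.4, 214.5, 95.3]
eef_rot: [-3.141, 0.0, 1.752]
wrist_force: [-0.1, 0.1, -1.8]
finger_gap: 11.7
finger_force: 25.0
clock: 7.95
eef_pos: [555.4, 214.5, 94.3]
eef_rot: [-3.141, 0.0, 1.752]
wrist_force: [0.9, 0.2, -3.2]
finger_gap: 11.6
finger_force: 25.0
```

```bash
for i in 1 2; do :; done; python3 -m crank '[[0,0,0,1,0,0,0],[0,0,0,1,0,0,0]]'; python3 -m crank '[[0,0,0,1,0,0,0],[0,0,0,1,0,0,0]]';  python3 -m crank '[[0,0,0,1,0,0,0],[0,0,0,1,0,0,0]]'
```

```text
clock: 8.15
eef_pos: [555.6, 214.6, 93.9]
eef_rot: [3.141, -0.0, 1.752]
wrist_force: [-1.3, -0.5, 3.8]
finger_gap: 11.7
finger_force: 25.0
clock: 8.35
eef_pos: [555.9, 214.7, 93.8]
eef_rot: [3.14, -0.0, 1.752]
wrist_force: [-3.0, -0.7, 11.6]
finger_gap: 11.8
finger_force: 25.0
clock: 8.55
eef_pos: [556.2, 214.8, 93.6]
eef_rot: [3.139, -0.0, 1.752]
wrist_force: [-3.9, -2.3, 16.9]
finger_gap: 12.0
finger_force: 25.0
```

Ears met the levers at bottom ≈24 mm, as expected. I relax the push, release and retreat.

```bash
python3 -m crank '[[0,0,0,-2.5,0,0,0],[0,0,0,-2.5,0,0,0],[30,0,0,-2.5,0,0,0],[30,0,0,-2.5,0,0,0],[30,0,0,-2.5,0,0,0],[30,0,0,-2.5,0,0,0]]'; python3 -m crank '[[30,0,0,-10,0,0,0],[30,0,0,-40,0,0,0],[30,0,0,-80,0,0,0],[30,0,0,-80,0,0,0]]'
python3 - <<'E'
from m import *
rail(100,125,(500,610,150,280),("side",))
s=np.load
p,d,c=cam("side");P=pts(d,c)
hsv=cv2.cvtColor(p,cv2.COLOR_RGB2HSV);red=((hsv[...,0]<8)|(hsv[...,0]>172))&(hsv[...,1]>120)
yaw=.181;e=np.array([np.cos(yaw),np.sin(yaw)]);f=np.array([-e[1],e[0]])
D=P[...,:2]-[555.4,214.8];a=D@e;b=D@f;Z=P[...,2]
m=(d>0)&red&(abs(a)<15)&(abs(b)<135)&(abs(b)>50)&(Z>50)
o=np.c_[a[m],b[m],Z[m]];o=o[np.argsort(o[:,1])];print(o.round(0).tolist())
cv2.imwrite("pics/g4.png",cv2.resize(p[90:240,200:350,::-1],None,fx=4,fy=4))
E
```

```text
clock: 9.15
eef_pos: [555.4, 214.5, 93.8]
eef_rot: [-3.141, 0.0, 1.752]
wrist_force: [0.4, 0.3, 0.1]
finger_gap: 28.0
finger_force: 0.0
clock: 9.55
eef_pos: [557.3, 215.2, 180.2]
eef_rot: [3.133, -0.001, 1.752]
wrist_force: [0.7, -0.6, 0.4]
finger_gap: 28.3
finger_force: 0.0
side rail 82 [556.2 205.3 113.8] 118.1 [556.7 209.7] [11.9 53.1] 11.4
[[3.0, -114.0, 107.0], [-7.0, -113.0, 108.0], [6.0, -113.0, 106.0], [3.0, -113.0, 103.0], [1.0, -112.0, 104.0], [3.0, -112.0, 109.0], [1.0, -112.0, 106.0], [-1.0, -112.0, 104.0], [6.0, -112.0, 108.0], [-4.0, -111.0, 107.0], [-6.0, -111.0, 110.0], [-6.0, -111.0, 101.0], [1.0, -111.0, 108.0], [-9.0, -111.0, 107.0], [-1.0, -111.0, 106.0], [-6.0, -111.0, 104.0], [-1.0, -110.0, 108.0], [-3.0, -110.0, 103.0], [-3.0, -110.0, 108.0], [-8.0, -109.0, 109.0], [-8.0, -109.0, 103.0], [-2.0, -108.0, 98.0], [5.0, -107.0, 108.0], [-7.0, -106.0, 98.0], [-4.0, -104.0, 94.0], [-1.0, -104.0, 93.0], [-8.0, -102.0, 98.0], [-2.0, -99.0, 87.0], [-2.0, -99.0, 85.0], [1.0, -98.0, 87.0], [-4.0, -98.0, 87.0], [-4.0, -97.0, 89.0], [-3.0, -95.0, 82.0], [-3.0, -95.0, 79.0], 
[... 1385 characters left out ...]
[3.0, 94.0, 89.0], [1.0, 94.0, 95.0], [1.0, 95.0, 89.0], [-5.0, 95.0, 99.0], [-2.0, 96.0, 95.0], [4.0, 96.0, 97.0], [1.0, 96.0, 101.0], [-2.0, 96.0, 92.0], [1.0, 97.0, 91.0], [-4.0, 97.0, 104.0], [1.0, 98.0, 97.0], [-1.0, 98.0, 100.0], [-1.0, 99.0, 106.0], [5.0, 99.0, 93.0], [-4.0, 100.0, 99.0], [5.0, 100.0, 98.0], [-1.0, 100.0, 96.0], [2.0, 100.0, 102.0], [5.0, 100.0, 101.0], [-6.0, 101.0, 105.0], [8.0, 101.0, 100.0], [5.0, 101.0, 104.0], [-6.0, 102.0, 102.0], [3.0, 102.0, 104.0], [6.0, 102.0, 106.0], [-0.0, 103.0, 101.0], [0.0, 103.0, 110.0], [-6.0, 104.0, 107.0], [3.0, 104.0, 109.0], [3.0, 104.0, 106.0], [-2.0, 105.0, 106.0], [0.0, 105.0, 106.0], [6.0, 106.0, 108.0], [-2.0, 106.0, 108.0]]
```

View pics/g4.png

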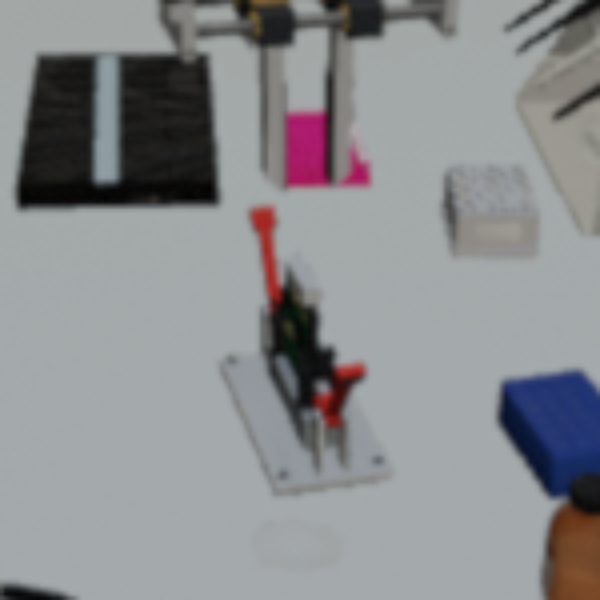

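The board stands in the slot with its rail at (305,275) in the crop, and both red levers are still open. Next I go to the outside of the right lever with the fingers shut.

```bash
python3 -m crank '[[0,-45,0,0,0,0,0],[0,-90,0,0,0,0,0],[0,-135,0,0,0,0,0],[0,-135,0,0,0,0,0],[0,-135,0,20,0,0,0],[0,-135,0,50,0,0,0],[0,-135,0,77,0,0,0],[0,-135,0,77,0,0,0],[0,-135,0,77,0,0,0]]' 20;  python3 -m crank '[[0,2,0,0,0,0,0],[0,4,0,0,0,0,0],[0,6,0,0,0,0,0],[0,7,0,0,0,0,0],[0,8,0,0,0,0,0],[0,8,0,0,0,0,0]]'
```

```text
clock: 10.55
eef_pos: [579.6, 82.1, 97.1]
eef_rot: [-3.141, -0.0, 1.752]
wrist_force: [0.9, -0.7, 0.4]
finger_gap: 0.3
finger_force: 0.0
clock: 11.15
eef_pos: [578.3, 89.8, 97.0]
eef_rot: [3.141, -0.0, 1.752]
wrist_force: [0.5, 0.1, -0.1]
finger_gap: 0.2
finger_force: 0.0
```

```bash
python3 -m crank '[[0,1,0,0,0,0,0],[0,2,0,0,0,0,0],[0,3,0,0,0,0,0],[0,4,0,0,0,0,0]]'; python3 -m crank '[[0,1,0,0,0,0,0],[0,2,0,0,0,0,0]]'; python3 -m crank '[[0,1,0,0,0,0,0],[0,2,0,0,0,0,0]]'; python3 -m crank '[[0,1,0,0,0,0,0],[0,2,0,0,0,0,0]]'
```

```text
clock: 11.55
eef_pos: [577.6, 93.6, 96.9]
eef_rot: [-3.142, 0.0, 1.752]
wrist_force: [-0.7, 0.0, -0.3]
finger_gap: 0.4
finger_force: 0.0
clock: 11.75
eef_pos: [577.4, 95.1, 97.1]
eef_rot: [3.141, 0.001, 1.752]
wrist_force: [1.1, -6.2, 2.6]
finger_gap: 0.5
finger_force: 2.9
clock: 11.95
eef_pos: [577.3, 96.6, 97.7]
eef_rot: [3.141, 0.002, 1.751]
wrist_force: [0.2, -7.5, 6.2]
finger_gap: 0.9
finger_force: 4.1
clock: 12.15
eef_pos: [577.2, 98.6, 97.9]
eef_rot: [3.14, 0.002, 1.751]
wrist_force: [1.1, -7.8, 5.9]
finger_gap: 0.7
finger_force: 3.8
```

```bash
python3 -m crank '[[0,1.5,0,-1.5,0,0,0],[0,3,0,-3,0,0,0],[0,5,0,-4.5,0,0,0],[0,7,0,-6,0,0,0],[0,9,0,-7.5,0,0,0]]'; python3 -m crank '[[0,2,0,-1,0,0,0],[0,4,0,-2,0,0,0],[0,6,0,-2.8,0,0,0],[0,8,0,-3.5,0,0,0]]'
```

```text
clock: 12.65
eef_pos: [574.7, 108.5, 104.3]
eef_rot: [-3.141, -0.0, 1.752]
wrist_force: [1.3, -1.7, -2.0]
finger_gap: 0.5
finger_force: 1.2
clock: 13.05
eef_pos: [573.2, 116.3, 107.9]
eef_rot: [-3.141, 0.0, 1.752]
wrist_force: [-0.2, -2.3, -1.6]
finger_gap: 0.7
finger_force: 1.2
```

```bash
python3 -m crank '[[0,2,0,-0.7,0,0,0],[0,4,0,-1.3,0,0,0],[0,6,0,-1.8,0,0,0],[0,8,0,-2.3,0,0,0]]'; python3 -m crank '[[0,1,0,-0.2,0,0,0],[0,2,0,-0.4,0,0,0],[0,2,0,-0.4,0,0,0]]'
```

```text
clock: 13.45
eef_pos: [571.9, 124.2, 110.3]
eef_rot: [-3.141, -0.0, 1.752]
wrist_force: [1.1, -2.5, -1.5]
finger_gap: 0.6
finger_force: 1.3
clock: 13.75
eef_pos: [571.7, 126.2, 110.7]
eef_rot: [3.141, -0.0, 1.752]
wrist_force: [-1.0, -1.0, -1.3]
finger_gap: 0.4
finger_force: 0.7
```

```bash
python3 -m crank '[[0,-10,0,0,0,0,0],[0,-15,0,-20,0,0,0],[0,-15,0,-65,0,0,0],[0,20,0,-65,0,0,0],[0,65,0,-65,0,0,0],[0,115,0,-65,0,0,0],[0,165,0,-65,0,0,0],[0,210,0,-65,0,0,0],[0,225,0,-65,0,0,0],[0,225,0,-65,0,0,0]]';  python3 -m crank '[[0,0,0,25,0,0,0],[0,0,0,60,0,0,0],[0,0,0,78.5,0,0,0],[0,0,0,78.5,0,0,0],[0,-3,0,78.5,0,0,0],[0,-6,0,78.5,0,0,0],[0,-8,0,78.5,0,0,0],[0,-8,0,78.5,0,0,0]]'
```

```text
clock: 14.75
eef_pos: [530.8, 348.5, 175.5]
eef_rot: [-3.142, -0.0, 1.754]
wrist_force: [0.3, -0.7, 0.7]
finger_gap: 0.2
finger_force: 0.0
clock: 15.55
eef_pos: [533.0, 339.2, 98.1]
eef_rot: [3.14, -0.0, 1.751]
wrist_force: [-0.1, -0.0, 0.2]
finger_gap: 0.6
finger_force: 0.0
```

```bash
python3 -m crank '[[0,-1,0,0,0,0,0],[0,-2,0,0,0,0,0],[0,-3,0,0,0,0,0],[0,-4,0,0,0,0,0]]'; python3 -m crank '[[0,-1,0,0,0,0,0],[0,-2,0,0,0,0,0]]'; python3 -m crank '[[0,-1,0,0,0,0,0],[0,-2,0,-0.8,0,0,0]]'; python3 -m crank '[[0,-1,0,-0.8,0,0,0],[0,-2,0,-1.6,0,0,0]]'
```

```text
clock: 15.95
eef_pos: [533.3, 335.5, 97.1]
eef_rot: [-3.142, 0.0, 1.752]
wrist_force: [0.1, 0.8, -0.3]
finger_gap: 0.7
finger_force: 0.1
clock: 16.15
eef_pos: [533.6, 334.3, 97.5]
eef_rot: [3.141, -0.001, 1.752]
wrist_force: [-3.0, 7.2, 4.0]
finger_gap: 0.3
finger_force: 3.3
clock: 16.35
eef_pos: [533.9, 332.7, 98.7]
eef_rot: [3.141, -0.002, 1.752]
wrist_force: [-2.0, 7.0, 4.5]
finger_gap: 0.6
finger_force: 3.3
clock: 16.55
eef_pos: [534.3, 330.5, 100.2]
eef_rot: [3.141, -0.001, 1.752]
wrist_force: [-2.2, 6.0, 3.2]
finger_gap: 0.5
finger_force: 2.8
```

```bash
python3 -m crank '[[0,-1.5,0,-1,0,0,0],[0,-3,0,-2,0,0,0],[0,-5,0,-3.3,0,0,0],[0,-7,0,-4.4,0,0,0],[0,-9,0,-5.5,0,0,0],[0,-11,0,-6.5,0,0,0]]'; python3 -m crank '[[0,-2,0,-0.9,0,0,0],[0,-4,0,-1.7,0,0,0],[0,-6,0,-2.4,0,0,0],[0,-8,0,-3,0,0,0]]';python3 -m crank '[[0,-2,0,-0.6,0,0,0],[0,-4,0,-1.1,0,0,0],[0,-6,0,-1.5,0,0,0]]'
```

```text
clock: 17.15
eef_pos: [536.4, 318.9, 106.3]
eef_rot: [3.141, -0.0, 1.752]
wrist_force: [-2.0, 3.7, 2.3]
finger_gap: 0.4
finger_force: 2.3
clock: 17.55
eef_pos: [537.9, 310.7, 109.1]
eef_rot: [3.142, 0.0, 1.752]
wrist_force: [-1.1, 3.9, 3.4]
finger_gap: 0.5
finger_force: 2.0
clock: 17.85
eef_pos: [538.9, 304.8, 110.5]
eef_rot: [-3.142, 0.0, 1.752]
wrist_force: [-2.0, 3.3, 2.4]
finger_gap: 0.0
finger_force: 1.7
```

```bash
for i in 1; do python3 -m crank '[[0,-1,0,-0.2,0,0,0],[0,-2,0,-0.4,0,0,0],[0,-3,0,-0.6,0,0,0]]'; python3 -m crank '[[0,-1,0,-0.2,0,0,0],[0,-2,0,-0.4,0,0,0],[0,-3,0,-0.6,0,0,0]]'; python3 -m crank '[[0,-1,0,-0.1,0,0,0],[0,-2,0,-0.2,0,0,0]]'; python3 -m crank '[[0,-1,0,0,0,0,0],[0,-2,0,0,0,0,0]]'; done | grep -E 'eef_pos|wrist'
```

```text
eef_pos: [539.4, 302.0, 111.1]
wrist_force: [-1.0, 3.1, 2.5]
eef_pos: [539.9, 299.0, 111.6]
wrist_force: [-0.9, 2.5, -0.4]
eef_pos: [540.3, 297.0, 111.8]
wrist_force: [0.8, 2.4, -1.0]
eef_pos: [540.7, 295.1, 111.9]
wrist_force: [-1.5, 3.6, -0.3]
```

```bash
(python3 -m crank '[[0,-1,0,0,0,0,0],[0,-2,0,0,0,0,0]]'; python3 -m crank '[[0,-1,0,0,0,0,0],[0,-2,0,0,0,0,0]]'; python3 -m crank '[[0,-1,0,0,0,0,0],[0,-2,0,0,0,0,0]]';python3 -m crank '[[0,-1,0,0,0,0,0],[0,-2,0,0,0,0,0]]' ) | grep -E 'eef_pos|wrist'
```

```text
eef_pos: [541.0, 293.2, 112.0]
wrist_force: [-0.8, 2.6, 0.1]
eef_pos: [541.4, 291.2, 112.0]
wrist_force: [-1.6, 2.6, 0.4]
eef_pos: [541.8, 289.2, 112.0]
wrist_force: [-1.4, 2.9, 0.7]
eef_pos: [542.1, 287.2, 111.9]
wrist_force: [-1.8, 2.7, 0.8]
```

```bash
(python3 -m crank '[[0,-1,0,0,0,0,0],[0,-2,0,0,0,0,0]]'; python3 -m crank '[[0,-1,0,0,0,0,0],[0,-2,0,0.1,0,0,0]]'; python3 -m crank '[[0,-1,0,0.1,0,0,0],[0,-2,0,0.3,0,0,0]]';python3 -m crank '[[0,-1,0,0.2,0,0,0],[0,-2,0,0.4,0,0,0]]' ) | grep -E 'eef_pos|wrist'
```

```text
eef_pos: [542.4, 285.3, 111.8]
wrist_force: [-0.5, 3.1, -1.3]
eef_pos: [542.8, 283.3, 111.7]
wrist_force: [-1.0, 2.1, -0.8]
eef_pos: [543.2, 281.4, 111.5]
wrist_force: [-1.4, 3.5, -1.1]
eef_pos: [543.5, 279.4, 111.1]
wrist_force: [-1.0, 3.8, -0.9]
```

```bash
(python3 -m crank '[[0,-1,0,0.2,0,0,0],[0,-2,0,0.4,0,0,0]]'; python3 -m crank '[[0,-1,0,0.2,0,0,0],[0,-2,0,0.5,0,0,0]]'; python3 -m crank '[[0,-1,0,0.3,0,0,0],[0,-2,0,0.6,0,0,0]]' ) | grep -E 'eef_pos|wrist'
```

```text
eef_pos: [543.9, 277.4, 110.8]
wrist_force: [-2.1, 2.6, -1.0]
eef_pos: [544.3, 275.5, 110.3]
wrist_force: [-1.2, 2.7, 0.4]
eef_pos: [544.7, 273.5, 109.7]
wrist_force: [-1.7, 2.7, 0.3]
```

```bash
(python3 -m crank '[[0,-1,0,0.3,0,0,0],[0,-2,0,0.7,0,0,0]]'; python3 -m crank '[[0,-1,0,0.3,0,0,0],[0,-2,0,0.7,0,0,0]]'; python3 -m crank '[[0,-1,0,0.4,0,0,0],[0,-2,0,0.8,0,0,0]]' ) | grep -E 'eef_pos|wrist'
```

```text
eef_pos: [545.1, 271.5, 109.0]
wrist_force: [-2.3, 2.8, 1.1]
eef_pos: [545.4, 269.5, 108.3]
wrist_force: [-1.7, 3.3, 1.0]
eef_pos: [545.8, 267.7, 107.6]
wrist_force: [-2.2, 3.9, 2.9]
```

```bash
(python3 -m crank '[[0,-1,0,0.4,0,0,0],[0,-1,0,0.4,0,0,0]]'; python3 -m crank '[[0,-0.7,0,0.3,0,0,0],[0,-0.7,0,0.3,0,0,0]]'  ) | grep -E 'eef_pos|wrist|finger_f'
```

```text
eef_pos: [546.0, 266.7, 107.2]
wrist_force: [-3.3, 3.8, 4.0]
finger_force: 2.2
eef_pos: [546.1, 266.0, 106.9]
wrist_force: [-2.2, 4.6, 3.8]
finger_force: 2.6
```

```bash
(python3 -m crank '[[0,-0.7,0,0.3,0,0,0],[0,-0.7,0,0.3,0,0,0]]'; python3 -m crank '[[0,-0.7,0,0.3,0,0,0],[0,-0.7,0,0.3,0,0,0]]'  ) | grep -E 'eef_pos|wrist|finger_f'
```

```text
eef_pos: [546.2, 265.3, 106.6]
wrist_force: [-2.9, 4.0, 5.0]
finger_force: 2.9
eef_pos: [546.3, 264.7, 106.3]
wrist_force: [-2.4, 4.4, 5.1]
finger_force: 3.1
```

```bash
(python3 -m crank '[[0,-0.8,0,0.4,0,0,0],[0,-0.8,0,0.4,0,0,0]]'; python3 -m crank '[[0,-0.8,0,0.4,0,0,0],[0,-0.8,0,0.4,0,0,0]]'; python3 -m crank '[[0,-0.8,0,0.4,0,0,0],[0,-0.8,0,0.4,0,0,0]]'   ) | grep -E 'eef_pos|wrist|finger_f'
```

```text
eef_pos: [546.5, 263.9, 105.9]
wrist_force: [-2.8, 4.0, 4.6]
finger_force: 3.4
eef_pos: [546.6, 263.2, 105.6]
wrist_force: [-3.2, 3.8, 6.2]
finger_force: 3.7
eef_pos: [546.8, 262.5, 105.3]
wrist_force: [-4.1, 5.4, 7.3]
finger_force: 4.0
```

```bash
(python3 -m crank '[[0,-0.8,0,0.4,0,0,0],[0,-0.8,0,0.4,0,0,0]]'; for i in 1 2 3; do python3 -m crank '[[0,0,0,0,0,0,0]]'; done   ) | grep -E 'eef_pos|wrist|finger_f'
```

```text
eef_pos: [546.9, 261.8, 104.9]
wrist_force: [-3.7, 4.5, 6.5]
finger_force: 4.4
eef_pos: [546.9, 261.8, 105.0]
wrist_force: [-3.9, 4.1, 6.7]
finger_force: 4.3
eef_pos: [546.9, 261.8, 105.0]
wrist_force: [-3.2, 5.0, 6.8]
finger_force: 4.3
eef_pos: [546.9, 261.8, 104.9]
wrist_force: [-3.6, 5.1, 8.3]
finger_force: 4.3
```

```bash
(python3 -m crank '[[0,4,0,-4,0,0,0],[0,8,0,-25,0,0,0],[0,8,0,-70,0,0,0],[0,-30,0,-70,0,0,0],[0,-75,0,-70,0,0,0],[0,-120,0,-70,0,0,0],[0,-148,0,-70,0,0,0],[0,-148,0,-70,0,0,0],[0,-148,0,-40,0,0,0],[0,-148,0,-6,0,0,0]]'; python3 -m crank '[[0,0,0,0,0,0,0],[0,0,0,0,0,0,0],[0,3,0,0,0,0,0],[0,6,0,0,0,0,0]]';python3 -m crank '[[0,1,0,0,0,0,0],[0,2,0,0,0,0,0],[0,3,0,0,0,0,0]]' ) | grep -E 'clock|eef_pos|wrist|finger_f'
```

```text
clock: 24.55
eef_pos: [574.0, 116.1, 110.6]
wrist_force: [0.9, -0.4, -0.6]
finger_force: 0.0
clock: 24.95
eef_pos: [573.0, 122.3, 112.2]
wrist_force: [0.2, 0.3, 0.0]
finger_force: 0.0
clock: 25.25
eef_pos: [571.9, 124.8, 110.8]
wrist_force: [-0.2, 0.5, -0.3]
finger_force: 0.0
```

```bash
(python3 -m crank '[[0,1,0,0,0,0,0],[0,2,0,0,0,0,0]]'; python3 -m crank '[[0,1,0,-0.2,0,0,0],[0,2,0,-0.3,0,0,0]]'; python3 -m crank '[[0,1,0,-0.2,0,0,0],[0,2,0,-0.3,0,0,0]]';python3 -m crank '[[0,1,0,-0.2,0,0,0],[0,2,0,-0.3,0,0,0]]';python3 -m crank '[[0,1,0,-0.2,0,0,0],[0,2,0,-0.3,0,0,0]]' ) | grep -E 'eef_pos|wrist|finger_f'
```

```text
eef_pos: [571.6, 126.5, 110.6]
wrist_force: [0.8, -3.5, 1.1]
finger_force: 1.6
eef_pos: [571.2, 128.5, 110.9]
wrist_force: [-0.1, -3.0, 1.7]
finger_force: 1.6
eef_pos: [570.8, 130.6, 111.2]
wrist_force: [0.3, -4.2, 1.8]
finger_force: 1.6
eef_pos: [570.4, 132.7, 111.4]
wrist_force: [1.0, -2.8, 0.8]
finger_force: 1.5
eef_pos: [570.0, 134.7, 111.6]
wrist_force: [2.0, -3.1, -1.2]
finger_force: 1.5
```

```bash
(python3 -m crank '[[0,1,0,-0.1,0,0,0],[0,2,0,-0.2,0,0,0]]'; python3 -m crank '[[0,1,0,0,0,0,0],[0,2,0,0,0,0,0]]'; python3 -m crank '[[0,1,0,0,0,0,0],[0,2,0,0,0,0,0]]';python3 -m crank '[[0,1,0,0,0,0,0],[0,2,0,0,0,0,0]]';python3 -m crank '[[0,1,0,0,0,0,0],[0,2,0,0,0,0,0]]' ) | grep -E 'eef_pos|wrist|finger_f'
```

```text
eef_pos: [569.6, 136.6, 111.8]
wrist_force: [2.1, -2.9, -3.3]
finger_force: 1.6
eef_pos: [569.3, 138.6, 111.9]
wrist_force: [1.8, -3.5, -2.1]
finger_force: 1.6
eef_pos: [568.9, 140.5, 111.9]
wrist_force: [1.9, -3.8, -3.1]
finger_force: 1.7
eef_pos: [568.6, 142.5, 111.9]
wrist_force: [0.3, -3.3, -2.5]
finger_force: 1.8
eef_pos: [568.2, 144.5, 111.9]
wrist_force: [1.4, -3.6, -2.5]
finger_force: 1.8
```

```bash
(python3 -m crank '[[0,1,0,0,0,0,0],[0,2,0,0.1,0,0,0]]'; python3 -m crank '[[0,1,0,0.1,0,0,0],[0,2,0,0.3,0,0,0]]'; python3 -m crank '[[0,1,0,0.1,0,0,0],[0,2,0,0.3,0,0,0]]';python3 -m crank '[[0,1,0,0.2,0,0,0],[0,2,0,0.4,0,0,0]]' ) | grep -E 'eef_pos|wrist|finger_f'
```

```text
eef_pos: [567.8, 146.4, 111.8]
wrist_force: [0.9, -3.9, -1.6]
finger_force: 1.9
eef_pos: [567.5, 148.4, 111.6]
wrist_force: [0.1, -4.6, -2.7]
finger_force: 2.0
eef_pos: [567.2, 150.4, 111.3]
wrist_force: [1.0, -3.8, -1.8]
finger_force: 2.1
eef_pos: [566.8, 152.3, 110.9]
wrist_force: [-0.1, -4.5, -1.3]
finger_force: 2.2
```

```bash
(python3 -m crank '[[0,1,0,0.2,0,0,0],[0,2,0,0.5,0,0,0]]'; python3 -m crank '[[0,1,0,0.3,0,0,0],[0,2,0,0.6,0,0,0]]'; python3 -m crank '[[0,1,0,0.3,0,0,0],[0,2,0,0.6,0,0,0]]' ) | grep -E 'eef_pos|wrist|finger_f'
```

```text
eef_pos: [566.5, 154.3, 110.4]
wrist_force: [0.2, -4.6, -0.7]
finger_force: 2.3
eef_pos: [566.2, 156.2, 109.9]
wrist_force: [0.6, -5.9, 1.6]
finger_force: 3.1
eef_pos: [565.9, 157.9, 109.4]
wrist_force: [1.5, -7.7, 1.1]
finger_force: 4.1
```

```bash
(python3 -m crank '[[0,0.6,0,0.2,0,0,0],[0,0.6,0,0.2,0,0,0]]'; python3 -m crank '[[0,0.6,0,0.2,0,0,0],[0,0.6,0,0.2,0,0,0]]';python3 -m crank '[[0,0,0,0,0,0,0]]' ;python3 -m crank '[[0,0,0,0,0,0,0]]'  ) | grep -E 'eef_pos|wrist|finger_f'
```

```text
eef_pos: [565.8, 158.4, 109.2]
wrist_force: [-0.2, -7.5, 1.4]
finger_force: 3.8
eef_pos: [565.7, 158.9, 109.1]
wrist_force: [-0.2, -8.6, 2.2]
finger_force: 4.2
eef_pos: [565.7, 158.9, 109.1]
wrist_force: [-0.4, -9.8, 1.2]
finger_force: 4.2
eef_pos: [565.7, 158.9, 109.1]
wrist_force: [0.8, -8.4, 2.0]
finger_force: 4.2
```

```bash
(python3 -m crank '[[0,0.6,0,0.2,0,0,0],[0,0.6,0,0.2,0,0,0]]'; python3 -m crank '[[0,0.5,0,0.2,0,0,0],[0,0.5,0,0.2,0,0,0]]';python3 -m crank '[[0,0,0,0,0,0,0]]' ;python3 -m crank '[[0,0,0,0,0,0,0]]'  ) | grep -E 'eef_pos|wrist|finger_f'
```

```text
eef_pos: [565.6, 159.4, 108.9]
wrist_force: [0.8, -9.5, 2.4]
finger_force: 4.6
eef_pos: [565.6, 159.8, 108.8]
wrist_force: [0.3, -8.0, 1.5]
finger_force: 4.8
eef_pos: [565.6, 159.9, 108.8]
wrist_force: [-0.3, -9.9, 3.4]
finger_force: 4.8
eef_pos: [565.6, 159.9, 108.8]
wrist_force: [-0.0, -9.4, 2.8]
finger_force: 4.8
```

```bash
(python3 -m crank '[[0,-4,0,-2,0,0,0],[0,-8,0,-25,0,0,0],[0,-8,0,-65,0,0,0],[0,30,0,-65,0,0,0],[0,75,0,-65,0,0,0],[0,112,0,-65,0,0,0],[0,112,0,-65,0,0,0],[0,112,0,-30,0,0,0],[0,112,0,-1,0,0,0],[0,112,0,-1,0,0,0]]'; python3 -m crank '[[0,0,0,0,0,0,0],[0,-2,0,1,0,0,0],[0,-4,0,2,0,0,0],[0,-5,0,2.5,0,0,0],[0,-6,0,3,0,0,0],[0,-6,0,3,0,0,0]]' ) | grep -E 'clock|eef_pos|wrist|finger_f'
```

```text
clock: 30.85
eef_pos: [543.5, 269.8, 105.9]
wrist_force: [-0.0, 0.7, 0.5]
finger_force: 0.0
clock: 31.45
eef_pos: [546.6, 265.0, 107.2]
wrist_force: [-0.0, 2.6, 4.8]
finger_force: 2.0
```

```bash
(python3 -m crank '[[0,-0.8,0,0.4,0,0,0],[0,-0.8,0,0.4,0,0,0]]'; python3 -m crank '[[0,-0.8,0,0.4,0,0,0],[0,-0.8,0,0.4,0,0,0]]';python3 -m crank '[[0,-0.8,0,0.4,0,0,0],[0,-0.8,0,0.4,0,0,0]]' ) | grep -E 'clock|eef_pos|wrist|finger_f'
```

```text
clock: 31.65
eef_pos: [546.7, 264.6, 107.0]
wrist_force: [-1.1, 4.2, 6.9]
finger_force: 3.2
clock: 31.85
eef_pos: [546.9, 263.9, 106.7]
wrist_force: [-1.6, 4.6, 8.5]
finger_force: 3.7
clock: 32.05
eef_pos: [547.0, 263.2, 106.4]
wrist_force: [-1.8, 4.5, 7.6]
finger_force: 4.1
```

```bash
(python3 -m crank '[[0,-0.8,0,0.4,0,0,0],[0,-0.8,0,0.4,0,0,0]]'; python3 -m crank '[[0,-0.8,0,0.4,0,0,0],[0,-0.8,0,0.4,0,0,0]]';python3 -m crank '[[0,0,0,0,0,0,0]]';python3 -m crank '[[0,0,0,0,0,0,0]]' ) | grep -E 'eef_pos|wrist|finger_f'
```

```text
eef_pos: [547.2, 262.5, 106.1]
wrist_force: [-2.1, 4.7, 8.2]
finger_force: 4.5
eef_pos: [547.3, 261.8, 105.7]
wrist_force: [-2.4, 4.6, 9.3]
finger_force: 4.9
eef_pos: [547.3, 261.8, 105.7]
wrist_force: [-2.8, 5.4, 8.1]
finger_force: 4.8
eef_pos: [547.3, 261.8, 105.7]
wrist_force: [-2.6, 5.9, 9.4]
finger_force: 4.8
```

```bash
(python3 -m crank '[[0,4,0,-4,0,0,0],[0,8,0,-25,0,0,0],[0,8,0,-65,0,0,0],[0,-30,0,-65,0,0,0],[0,-75,0,-65,0,0,0],[0,-112,0,-65,0,0,0],[0,-112,0,-65,0,0,0],[0,-112,0,-35,0,0,0],[0,-112,0,-5,0,0,0],[0,-112,0,-5,0,0,0]]'; python3 -m crank '[[0,0,0,0,0,0,0],[0,2,0,0.5,0,0,0],[0,4,0,1,0,0,0],[0,5,0,1.3,0,0,0],[0,6,0,1.6,0,0,0],[0,6,0,1.6,0,0,0]]' ) | grep -E 'clock|eef_pos|wrist|finger_f'
```

```text
clock: 33.65
eef_pos: [565.1, 150.7, 105.8]
wrist_force: [0.0, -0.8, 0.4]
finger_force: 0.0
clock: 34.25
eef_pos: [566.6, 156.3, 108.7]
wrist_force: [-0.1, -2.3, 4.8]
finger_force: 2.3
```

```bash
(python3 -m crank '[[0,0.8,0,0.3,0,0,0],[0,0.8,0,0.3,0,0,0]]'; python3 -m crank '[[0,0.8,0,0.3,0,0,0],[0,0.8,0,0.3,0,0,0]]';python3 -m crank '[[0,0.7,0,0.3,0,0,0],[0,0.7,0,0.3,0,0,0]]' ) | grep -E 'clock|eef_pos|wrist|finger_f'
```

```text
clock: 34.45
eef_pos: [566.5, 156.8, 108.5]
wrist_force: [-1.3, -4.8, 7.0]
finger_force: 3.3
clock: 34.65
eef_pos: [566.4, 157.5, 108.3]
wrist_force: [-0.1, -6.5, 8.0]
finger_force: 3.9
clock: 34.85
eef_pos: [566.3, 158.1, 108.1]
wrist_force: [-0.4, -6.4, 8.5]
finger_force: 4.3
```

```bash
(python3 -m crank '[[0,-4,0,-4,0,0,0],[0,-10,0,-25,0,0,0],[0,-15,0,-65,0,0,0],[0,-60,0,-95,0,0,0],[0,-105,0,-95,0,0,0],[0,-150,0,-95,0,0,0],[0,-150,0,-95,0,0,0],[0,-150,0,-95,0,0,0]]') | grep -E 'clock|eef_pos|wrist|finger_f'
python3 - <<'E'
from m import *
rail(94,118,(500,610,180,250))
p,d,c=cam("side");p2,d2,c2=cam("top")
yaw=.181;e=np.array([np.cos(yaw),np.sin(yaw)]);f=np.array([-e[1],e[0]])
for n,q,dd,cc in(("side",p,d,c),("top",p2,d2,c2)):
    P=pts(dd,cc);hsv=cv2.cvtColor(q,cv2.COLOR_RGB2HSV);red=((hsv[...,0]<8)|(hsv[...,0]>172))&(hsv[...,1]>120)
    D=P[...,:2]-[555.4,214.8];a=D@e;b=D@f;m=(dd>0)&red&(abs(a)<15)&(abs(b)<100)&(P[...,2]>90)
    for s in(1,-1):
        k=m&(b*s>0)
        if k.any():print(n,s,k.sum(),b[k].mean().round(1),P[...,2][k].mean().round(1))
cv2.imwrite("pics/g5.png",np.hstack([cv2.resize(p[120:220,220:320,::-1],(400,400)),cv2.resize(p2[160:260,150:250,::-1],(400,400))]))
E
```

```text
clock: 35.65
eef_pos: [592.6, 10.6, 201.8]
wrist_force: [-0.1, 0.0, -0.6]
finger_force: 0.0
top rail 173 [553.5 217.5 104.6] 115.8 [554.8 222.8] [17.7 58.6] 12.7
side rail 80 [552.8 223.5 104.5] 114.0 [555.7 221. ] [15.8 59.7] 11.4
side 1 23 33.6 107.4
side -1 51 -50.4 104.9
top 1 48 38.6 110.2
top -1 62 -47.2 110.9
```

View pics/g5.png

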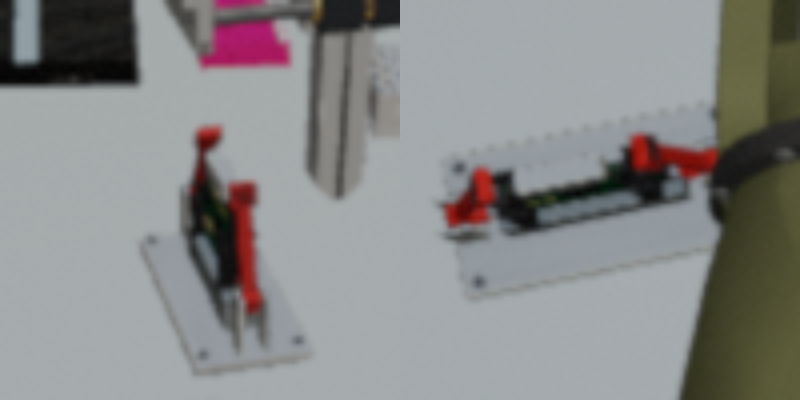

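Both levers are swung in over the board (side crop tips at (208,135) and (243,190)). The rail top is at about 105 mm, so the board is down on its seats, and the fingers are clear.

```bash
python3 -c "
from cell import manip
print(manip.sign_off())"
```

```text
the job is handed in; nothing more can be done
None
```

I moved the board from the blue stand into the dock slot and pressed both levers home at about 10.6 N each. The arm is clear and the job is handed in; the sign-off returned no verdict.

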